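# Let the orange bead out of the bead dispenser

## Robot

A 7-joint arm with a two-finger parallel gripper is mounted at the origin on the work surface. World frame = base frame: x ahead of the robot, y to its left, z up, the work surface at z = 0. Lengths are in mm, angles in rad, forces in N, time in s.
With the tool pointing down it reaches from about 400 to 850 mm from the base axis. Payload 4.5 kg.
Tool frame: the origin (TCP) lies at the very end of the fingers, on their centre line; the grasp point (between the pads) lies 19 mm behind it; z points along the fingers, y is the direction in which the jaws open and shut (so a half turn about z gives the same grasp; the last joint's range is limited). The gripper opens to 88 mm and grips with 3 to 60 N. Pads are 18 mm wide; open, the fingers measure 123 mm over their backs; the gripper's body (75 mm by 187 mm) begins 45 mm behind the grasp point.
Start: joints at [-1.08, 0.689, -0.195, 1.565, 0.157, 0.902, -0.215], TCP at [275.66, 560.953, 211.343] pointing down, gripper open.
Joint ranges: [-3.01, 3.01], [-0.46, 2.08], [-1.47, 1.51], [0.13, 2.56], [-1, 4.14], [0.04, 2.09], [-2.66, 2.66]. Speed limits (rad/s): [2.57, 2.57, 3.14, 3.14, 3.14, 3.14, 3.14].

## Interface

Orientations are given as a unit quaternion [x, y, z, w].
In Python, from bench import state, viewer, arm gives the robot as it stands.
- The arm moves only by the tool arm_command, never from a script. Its argument "plan" is a list of rows, each a list of 2 entries, a list of its own where there are three numbers: the shift along the tool's x, y, z in mm, then the turn about the tool's z in rad. A call has 1 to 10 rows; each row is the pose to reach, as a shift and turn from the pose commanded when the call began, along the tool's axes at that moment; what a row does not reach only later rows make up. A row lasts 1/10 s, in which the tool goes at most 50 mm and 8.59 degrees, less where a joint would pass 70% of its speed; a pose out of reach is approached as far as the arm can. A call with a gripper value outside its range is refused whole. "gripper" is the gripper command: -1 is shut, 1 is fully open, values between are in proportion, set as the call begins (left out, the last holds). The fingers move at their own pace and stop on an object; "grip_force" is the grip in N (left out, the last holds). Time passes only in rows, so rows that repeat a pose let the fingers close. It gives the time, the measured TCP pose, the force and the opening at its end, in the units of the state.
- state(): the state, without advancing time (a new reading comes with each control period).
- viewer.read_camera(name): name is "scene" or "side" or "wrist"; returns a dict with "frame" (384x512x3 uint8, blue, green, red), "intrinsics" (3x3 intrinsics, pixels), "R" (3x3) and "t" (3): a world point X has camera coordinates R X + t; the wrist camera has in their place "T_tool_cam" (4x4, takes a point from camera to tool coordinates, whose origin is the TCP and whose axes are the flange's). Camera axes: x right, y down, z forward; pixel columns grow to the right and rows downward; lengths in mm; the calibration is good to about 2 mm. A picture is of the moment at which its call begins: read the wrist's pose just before it. There is no depth.
- arm.finish_job(): hands the job in, once; it reports no verdict.
The state is a dict: "t": time; "joint_positions": joint angles; "qd": joint speeds; "effort": joint torques, N m; "tcp_pos": TCP position; "tcp_rot": TCP orientation; "ft_force": force on the tool from outside, world axes, zero at the start; "torque": the same for the moment, N m; "finger_gap": finger opening in mm.
Only numpy, scipy, OpenCV 4.12 (cv2) and the standard library are available. Lean on these libraries where they do the work, as an engineer would, in place of code of your own. Each camera call takes 0.05 s, during which the arm holds its last target.

## Task

An orange and a blue bead wait side by side in a wooden bead dispenser, each behind its own gate. Press down the yellow paddle of the rocking lever on the orange bead's side and keep it down until that bead has rolled out under the lifted gate into the white well, then let the lever come fully back up and move clear. Leave the blue bead waiting behind its closed gate, do not touch either bead, and do not shift the things standing around.

Things in the scene. Friction and masses are not known exactly. Their poses are not given: they have to be found in the camera images.
- dispenser: Wooden two-lane bead dispenser, 300 x 169 x 92 mm, fixed. Origin: on the table, midway between the lanes; x is the way the beads roll (away from the paddles), y its left, z up. Lanes 38 mm wide, centred at y = +27 (left) and -27 mm (right), fall 10 degrees towards +x, open above. Closed gates at x = 50 mm. Lever hinges at x = -40 mm, height 80 mm, in brackets 88 mm high.
- well_left (a point): White well at the end of the left lane; the point is the middle of its floor, at x = 119, y = +27 mm, height 18 mm in the dispenser's frame. Inside it spans x 87 to 151 mm and 38 mm across; walls 52 to 57 mm high. A bead lying in it has its centre at x 103 to 136 mm, height 30 to 36 mm.
- well_right (a point): White well at the end of the right lane; the point is the middle of its floor, at x = 119, y = -27 mm, height 18 mm in the dispenser's frame. Inside it spans x 87 to 151 mm and 38 mm across; walls 52 to 57 mm high. A bead lying in it has its centre at x 103 to 136 mm, height 30 to 36 mm.
- paddle_left (a point): Round yellow plastic paddle, 44 mm across and 8 mm thick, on the near end of the left green lever. The point: centre of its top face, when up at x = -120 mm, y = +62.5 mm, height 92 mm in the dispenser's frame; z is the face's normal. It moves down about 33 mm when fully pressed, tilting away from the hinge; there is free space below.
- paddle_right (a point): The same paddle on the right lever, at x = -120 mm, y = -62.5 mm, height 92 mm in the dispenser's frame when up.
- lever_left (a joint): Angle of the left rocking lever, rad: 0 = paddle up, gate closed (a spring returns it there), 0.42 = paddle fully down on its stop. Hinge 80 mm from the paddle's centre, 90 mm from the gate. Pressing takes about 3 N at first, 6 N at the stop. A bead passes freely under the gate above 0.30. The green beam runs outside the lane; its gate, a 16 mm wide tongue, hangs in the left lane.
- lever_right (a joint): The same for the right lever, whose gate closes the right lane.
- bead_orange: Orange ball-shaped bead, 32 mm across, about 15 g, with a dark stopped hole. Origin: its centre (its axes turn as it rolls). It waits on the sloping floor behind the gate of the left or the right lane, centre at x = 31 mm, 56 mm above the table in the dispenser's frame; it rolls into the well by itself within about 1 s once the gate is up.
- bead_blue: The same bead in blue, behind the gate of the other lane.
- crayon: Bystander: chunky red crayon lying down, 92 x 16 x 16 mm, loose, along its x axis; origin under its middle.
- hole_punch: Bystander: green plastic hole punch, 110 x 50 mm, 66 mm high, loose; origin at the centre of its underside.
- pencil_cup: Bystander: empty wooden pencil cup, 72 mm across, 85 mm high, loose; origin at the centre of its underside.
- tin_box: Bystander: small tin box 75 x 55 mm with a red twist cap, 69 mm high, loose; origin at the centre of its underside.

How it is judged (in metres and radians):
On the way, in this order (a step that is already met when the one before it is completed fails the run):
1. a finger presses the paddle on the orange bead's side and its gate rises (((y of bead_orange in the frame of dispenser above 0 m and value of joint lever_left above 0.12 rad and contact force between the fingers and lever_left above 0.5 N and distance between the grasp point and paddle_left below 0.1 m) or (y of bead_orange in the frame of dispenser below 0 m and value of joint lever_right above 0.12 rad and contact force between the fingers and lever_right above 0.5 N and distance between the grasp point and paddle_right below 0.1 m))), for 0.05 s.
2. with that lever still held down, the orange bead has rolled into its well (x of bead_orange in the frame of dispenser between 0.095 and 0.155 m and z of bead_orange in the frame of dispenser between 0.02 and 0.048 m and y of bead_orange in the frame of dispenser between -0.052 and 0.052 m and ((y of bead_orange in the frame of dispenser above 0 m and value of joint lever_left above 0.12 rad) or (y of bead_orange in the frame of dispenser below 0 m and value of joint lever_right above 0.12 rad))), for 0.05 s.
At the end, for the whole second after the job is handed in: The orange bead lies still (under 0.03 m/s) in its white well, both levers are back up (under 0.05 rad), the blue bead still waits behind its gate (within 20 mm of its place), and the crayon, hole punch, pencil cup and tin box are within 20 mm of where they stood (x of bead_orange in the frame of dispenser between 0.095 and 0.155 m and z of bead_orange in the frame of dispenser between 0.02 and 0.048 m and y of bead_orange in the frame of dispenser between -0.052 and 0.052 m and linear speed of bead_orange below 0.03 m/s and value of joint each of lever_left, lever_right below 0.05 rad and x of bead_blue in the frame of dispenser between 0.01 and 0.05 m and z of bead_blue in the frame of dispenser above 0.045 m and y of bead_blue in the frame of dispenser between -0.052 and 0.052 m and distance of each of crayon, hole_punch, pencil_cup, tin_box from where it was at the start of the episode below 0.02 m); the robot touches nothing.
It fails at once if the blue bead's lever is pressed (over 0.12 rad) ((y of bead_blue in the frame of dispenser above 0 m and value of joint lever_left above 0.12 rad) or (y of bead_blue in the frame of dispenser below 0 m and value of joint lever_right above 0.12 rad)).
It fails at once if the blue bead moves more than 20 mm (distance of bead_blue from where it was at the start of the episode above 0.02 m).
It fails at once if the robot touches a bead (contact force between any of the fingers, the arm and bead_orange above 0.3 N or contact force between any of the fingers, the arm and bead_blue above 0.3 N).
It fails at once if a bead is lifted out of the dispenser (z of any of bead_orange, bead_blue in the frame of dispenser above 0.085 m).
It fails at once if a bystander is shifted more than 20 mm (distance of any of crayon, hole_punch, pencil_cup, tin_box from where it was at the start of the episode above 0.02 m).
It also fails if it takes over 32 s, if anything falls off the work surface, if the arm or the gripper's body presses on something with over 40 N, if the wrist force passes 120 N, or if a joint passes its speed limit or range.

## Working session

There is one attempt and no reset: what is moved stays moved. The work goes in short steps, Python scripts to look and compute and a tool call to move; the robot and the scene stay as the last step left them, time stands still between calls to the robot, and variables do not carry over. Pictures are saved under pics/ and viewed, and the job is handed in when it is done.

Besides the shell and the picture viewer there is one more tool, called after "Call:" in YAML: its name, and indented under it one key for each argument. arm_command: Moves the arm, as the interface text tells. Its arguments: {"type":"object","properties":{"plan":{"type":"array"},"gripper":{"type":"number"},"grip_force":{"type":"number"}},"required":["plan"]}

```bash
mkdir -p pics; python3 - <<'E'
from bench import state, viewer
import cv2,json
s=state(); print({k:s[k] for k in ('t','tcp_pos','tcp_rot','ft_force','finger_gap')})
for n in ('scene','side','wrist'):
    c=viewer.read_camera(n); cv2.imwrite(f'pics/{n}0.png',c['frame'])
    import pickle; pickle.dump(c,open(f'{n}0.pkl','wb'))
    print(n,c['intrinsics'],c.get('R'),c.get('t'),c.get('T_tool_cam'))
E
```

```text
{'t': 0.0, 'tcp_pos': array([275.38732348, 560.2926142 , 210.48912763]), 'tcp_rot': array([ 2.26339051e-01,  9.74048127e-01, -9.26477573e-04, -1.47171049e-04]), 'ft_force': array([0.36647718, 0.3371362 , 0.64534416]), 'finger_gap': 88.55318314912788}
scene [[368.60446103   0.         251.4507296 ]
 [  0.         368.60446103 192.63901811]
 [  0.           0.           1.        ]] [[-0.78366974  0.62108306 -0.01084328]
 [ 0.47381314  0.58637707 -0.65701069]
 [-0.40169996 -0.52001708 -0.75380328]] [ 454.67260438 -256.47886554 1129.64752308] None
side [[428.35919722   0.         253.27491742]
 [  0.         428.35919722 192.72127971]
 [  0.           0.           1.        ]] [[ 0.96540559 -0.26072072 -0.00409375]
 [-0.18455085 -0.67210167 -0.71709158]
 [ 0.18420922  0.69303972 -0.69696693]] [-561.4251724   205.8239289  1032.51889715] None
wrist [[303.62218358   0.         251.28532523]
 [  0.         303.62218358 189.51842162]
 [  0.           0.           1.        ]] None None [[ 4.46416948e-04 -9.54368847e-01 -2.98630047e-01  7.67139677e+01]
 [ 9.99999571e-01  1.83793017e-04  9.07512253e-04 -1.05489847e+00]
 [-8.11215305e-04 -2.98630324e-01  9.54368520e-01 -1.74399013e+02]
 [ 0.00000000e+00  0.00000000e+00  0.00000000e+00  1.00000000e+00]]
```

View pics/scene0.png

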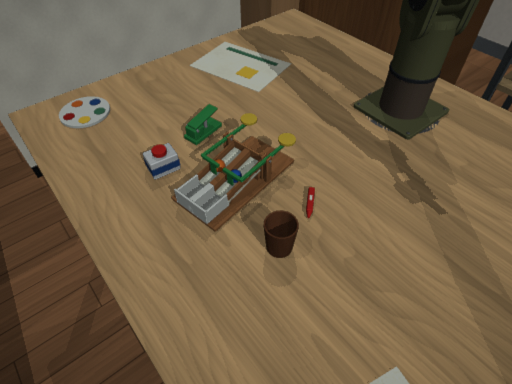

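View pics/side0.png

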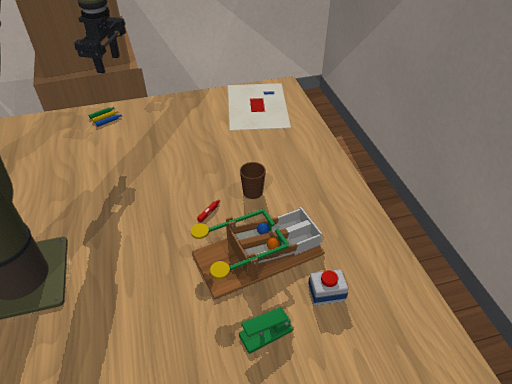

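View pics/wrist0.png

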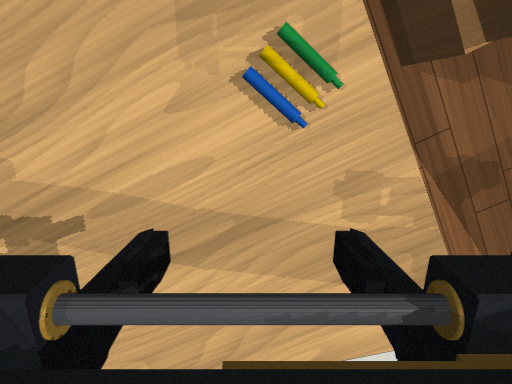

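The scene view shows the paddles at about (248,119) and (287,140). The side view shows them at (200,231) and (220,270), with the orange bead at (273,244) and the blue at (263,229). Next I'll segment and triangulate them.

```bash
cat > h.py <<'E'
import cv2,numpy as np,pickle
def blobs(im,lo,hi,amin=8):
    hsv=cv2.cvtColor(im,cv2.COLOR_BGR2HSV); m=cv2.inRange(hsv,np.array(lo),np.array(hi))
    n,l,st,c=cv2.connectedComponentsWithStats(m)
    return [(int(st[i,4]),np.round(c[i],1).tolist(),st[i,:4].tolist()) for i in range(1,n) if st[i,4]>=amin]
def P(c): return c['intrinsics']@np.c_[c['R'],c['t']]
def tri(c1,p1,c2,p2):
    X=cv2.triangulatePoints(P(c1),P(c2),np.array(p1,float).reshape(2,1),np.array(p2,float).reshape(2,1)); X=(X[:3]/X[3]).ravel()
    e=[np.linalg.norm(proj(c,X)-p) for c,p in((c1,p1),(c2,p2))]
    return X,np.round(e,1)
def proj(c,X):
    x=P(c)@np.r_[X,1]; return x[:2]/x[2]
E
python3 - <<'E'
from h import *
for n in('scene','side'):
    c=pickle.load(open(n+'0.pkl','rb'));im=c['frame']
    print(n)
    for k,lo,hi in(('yel',(22,150,110),(34,255,255)),('org',(5,200,150),(14,255,255)),('blue',(105,150,60),(130,255,255)),('red',(0,180,80),(4,255,255)),('green',(55,150,40),(85,255,255))):
        print(k,blobs(im,lo,hi))
a=cv2.imread('pics/scene0.png')[90:270,130:340];b=cv2.imread('pics/side0.png')[150:360,180:360]
cv2.imwrite('pics/zs.png',cv2.resize(a,None,fx=3.3,fy=3.3,interpolation=cv2.INTER_CUBIC))
cv2.imwrite('pics/zd.png',cv2.resize(b,None,fx=2.8,fy=2.8,interpolation=cv2.INTER_CUBIC))
E
```

```text
scene
yel [(135, [246.6, 72.1], [237, 67, 21, 11]), (151, [248.6, 118.6], [241, 113, 16, 13]), (53, [83.8, 119.4], [79, 117, 11, 6]), (180, [286.9, 138.8], [278, 133, 18, 13])]
org [(9, [219.9, 162.8], [218, 161, 4, 5])]
blue [(35, [94.3, 101.8], [90, 100, 10, 5]), (128, [165.2, 167.8], [152, 161, 27, 15]), (29, [236.6, 172.0], [232, 170, 9, 6])]
red [(39, [68.5, 116.1], [64, 114, 10, 5]), (142, [158.6, 150.5], [152, 145, 14, 12]), (141, [309.8, 201.9], [306, 187, 9, 31])]
green [(691, [201.4, 125.5], [185, 105, 36, 39]), (31, [237.6, 129.3], [231, 125, 13, 9]), (164, [212.7, 155.7], [202, 136, 25, 38]), (256, [246.1, 169.9], [223, 146, 59, 39])]
side
yel [(89, [104.0, 115.3], [92, 110, 26, 11]), (211, [199.3, 230.2], [191, 223, 18, 16]), (268, [219.3, 269.1], [210, 261, 20, 18])]
org [(42, [272.5, 240.8], [269, 238, 8, 7])]
blue [(15, [268.7, 92.7], [264, 92, 10, 2]), (101, [107.0, 119.9], [96, 115, 25, 12]), (104, [262.7, 228.0], [257, 223, 12, 11]), (119, [329.9, 297.9], [315, 294, 32, 9])]
red [(160, [256.6, 104.9], [250, 99, 14, 13]), (110, [207.7, 210.5], [198, 200, 21, 21]), (205, [329.0, 278.2], [321, 271, 17, 16])]
green [(73, [99.2, 112.8], [89, 108, 22, 11]), (227, [246.3, 219.7], [209, 209, 65, 23]), (294, [264.4, 251.2], [230, 229, 58, 41]), (1358, [264.2, 329.2], [239, 308, 54, 45])]
```

View pics/zs.png

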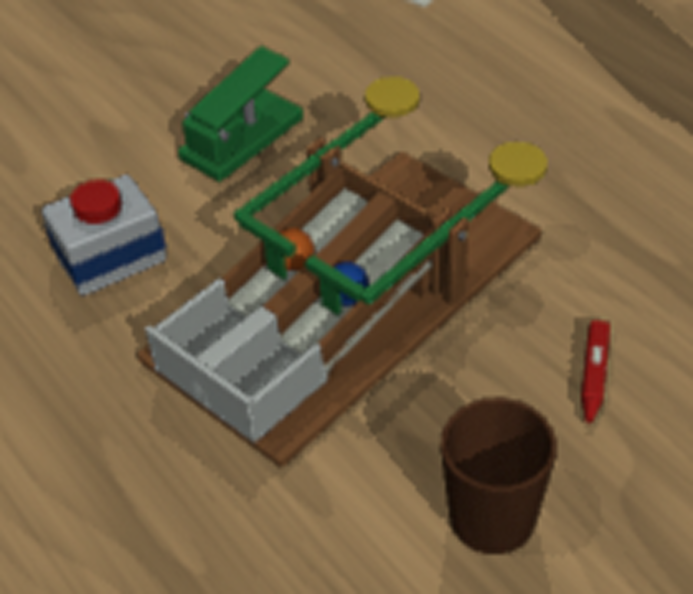

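View pics/zd.png

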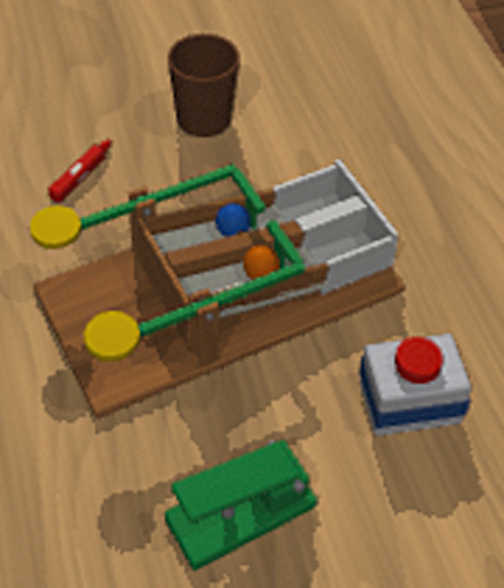

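The zooms show the orange bead in the lane on the hole punch side. Its paddle is at scene (248.6,118.6) and side (219.3,269.1).

```bash
python3 - <<'E'
from h import *
s=pickle.load(open('scene0.pkl','rb'));d=pickle.load(open('side0.pkl','rb'))
pts={'padO':((248.6,118.6),(219.3,269.1)),'padB':((286.9,138.8),(199.3,230.2)),'orange':((219.3,165),(273.0,243.5)),'blue':((236,175.5),(262.8,228.5)),'tincap':((158.6,150.5),(329,278.2)),'crayon':((309.8,201.9),(207.7,210.5))}
X={}
for k,(a,b) in pts.items():
    X[k],e=tri(s,a,d,b); print(k,X[k].round(1),e)
v=X['padB']-X['padO'];print('paddle dist',np.linalg.norm(v))
y=v/np.linalg.norm(v); 
if 1:
    ye=y.copy();ye[2]=0;ye/=np.linalg.norm(ye); x=np.cross(ye,[0,0,1]); 
    # padB left if beads lie along x
    mid=(X['padO']+X['padB'])/2
    for k in X: print(k,'rel: x',(x@(X[k]-mid)-120).round(1),'y',(ye@(X[k]-mid)).round(1),'z',X[k][2].round(1))
    print('yaw of dispenser x',np.arctan2(x[1],x[0]), 'origin',(mid+120*x).round(1))
E
```

```text
padO [ 459.6 -164.1   88.7] [0.4 0.3]
padB [436.4 -41.1  89. ] [0.5 0.4]
orange [ 602.3 -100.7   55.8] [0.9 0.7]
blue [591.8 -47.4  55.1] [1.1 0.7]
tincap [ 693.  -233.6   61.9] [0.3 0.3]
crayon [477.3  95.9   5.8] [0.1 0.1]
paddle dist 125.15913394844029
padO rel: x -120.0 y -62.6 z 88.7
padB rel: x -120.0 y 62.6 z 89.0
orange rel: x 32.0 y -26.6 z 55.8
blue rel: x 31.5 y 27.7 z 55.1
tincap rel: x 96.6 y -174.0 z 61.9
crayon rel: x -54.6 y 189.7 z 5.8
yaw of dispenser x 0.18572186283642553 origin [565.9 -80.4  88.8]
```

The geometry matches the text: paddle spacing 125 mm, orange at x 32, y −27, z 56, so it's the right lever. Now I'll shut the gripper and travel high, turning the jaws to line up with the dispenser's y axis.

Call:
arm_command:
  plan:
    - [[-20, -15, 0], -0.04]
    - [[-50, -40, 0], -0.1]
    - [[-85, -65, 0], -0.17]
    - [[-120, -95, 0], -0.24]
    - [[-155, -120, 0], -0.31]
    - [[-190, -150, 0], -0.38]
    - [[-225, -175, 0], -0.45]
    - [[-260, -205, 0], -0.52]
    - [[-295, -230, 0], -0.59]
    - [[-315, -247, 0], -0.64]
  gripper: -1
  grip_force: 10

```text
t: 1.15
tcp_pos: [450.9, 196.3, 211.0]
tcp_rot: [-0.09, 0.996, -0.001, -0.0]
ft_force: [0.1, 0.1, -0.4]
finger_gap: 10.6
```

Call:
arm_command:
  plan:
    - [[3, -20, 0], 0]
    - [[9, -56, 0], 0]
    - [[15, -96, 0], 0]
    - [[21, -136, 0], 0]
    - [[28, -176, 0], 0]
    - [[34, -216, 0], 0]
    - [[40, -256, 0], 0]
    - [[47, -296, 0], 0]
    - [[53, -336, 0], 0]
    - [[56, -356, 0], 0]

```text
t: 2.15
tcp_pos: [458.4, -164.2, 210.9]
tcp_rot: [-0.089, 0.996, -0.001, -0.001]
ft_force: [-0.4, -0.1, -0.1]
finger_gap: 0.6
```

```bash
python3 - <<'E'
from bench import state, viewer
from h import *
from scipy.spatial.transform import Rotation as Ro
s=state(); c=viewer.read_camera('wrist'); print(s['t'],s['tcp_pos'],s['tcp_rot'],s['finger_gap'])
pickle.dump((s,c),open('w1.pkl','wb'))
cv2.imwrite('pics/wrist1.png',c['frame'])
b=blobs(c['frame'],(22,150,90),(34,255,255),100);print(b)
R=Ro.from_quat(s['tcp_rot']).as_matrix();T=c['T_tool_cam']
for a,p,_ in b:
    r=R@T[:3,:3]@(np.linalg.inv(c['intrinsics'])@np.r_[p,1]);o=R@T[:3,3]+s['tcp_pos']
    print((o+r*(90-o[2])/r[2]).round(1))
E
```

```text
2.15 [ 458.38844903 -164.23762045  210.92546334] [-8.88537325e-02  9.96044270e-01 -7.29066153e-04 -5.42646783e-04] 0.6468182514336214
[(1521, [374.9, 174.1], [353, 153, 45, 43]), (1500, [249.8, 175.4], [228, 154, 45, 44])]
[435.3 -43.6  90. ]
[ 458.9 -166.8   90. ]
```

View pics/wrist1.png

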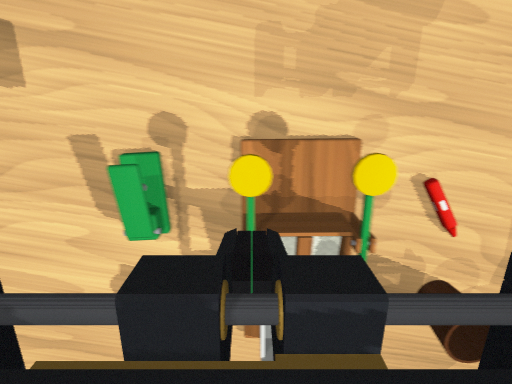

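The wrist view shows the orange side's paddle at (250,175), with nothing between it and the fingers. That ray gives (459,−167) and the two views gave (460,−164), so I'll take the middle and descend.

Call:
arm_command:
  plan:
    - [[0, -1, 12], 0]
    - [[0, -1, 35], 0]
    - [[0, -1, 60], 0]
    - [[0, -1, 82], 0]
    - [[0, -1, 98], 0]
    - [[0, -1, 106], 0]
    - [[0, -1, 108], 0]

```text
t: 2.9
tcp_pos: [459.0, -160.3, 102.7]
tcp_rot: [-0.092, 0.996, 0.0, -0.001]
ft_force: [-0.2, 0.6, -0.1]
finger_gap: 0.2
```

```bash
python3 - <<'E'
from bench import state, viewer
from h import *
s=state();print(s['tcp_pos'],s['ft_force'])
for n,(x0,x1,y0,y1) in {'side':(170,350,140,320),'scene':(170,330,60,240)}.items():
    c=viewer.read_camera(n);print(n,proj(c,s['tcp_pos']).round(1))
    cv2.imwrite(f'pics/{n}2.png',cv2.resize(c['frame'][y0:y1,x0:x1],None,fx=3.2,fy=3.2,interpolation=cv2.INTER_CUBIC))
E
```

```text
[ 459.03579553 -160.26844047  102.66144327] [-0.21920913  0.62124683 -0.08894723]
side [218.  263.9]
scene [249.2 115. ]
```

View pics/side2.png

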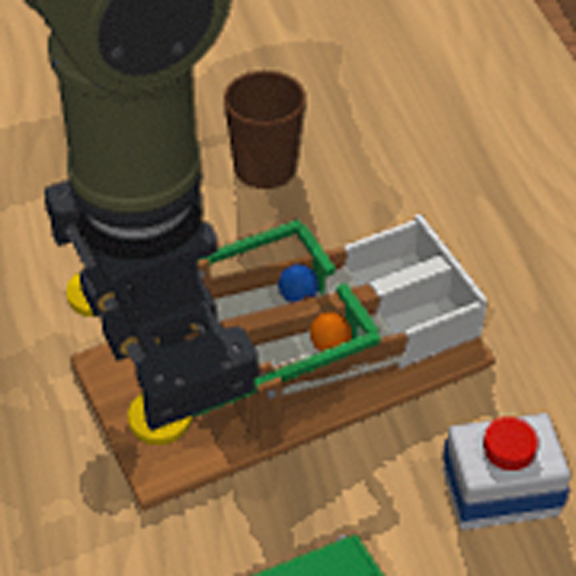

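View pics/scene2.png

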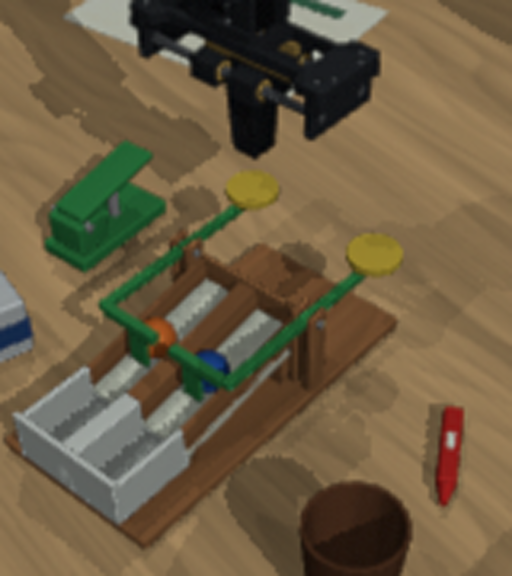

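```bash
python3 - <<'E'
from bench import state, viewer
from h import *
for i in range(3):
    s=state();print(s['t'],s['tcp_pos'],s['tcp_rot'].round(4),s['qd'].round(3))
    d=viewer.read_camera('side')
c=viewer.read_camera('scene')
X,e=tri(c,(249.7,108),d,(221,270.5));print(X,e)
w=viewer.read_camera('wrist');cv2.imwrite('pics/wrist2.png',w['frame'])
print(state()['tcp_pos'])
E
```

```text
3.0 [ 459.68480969 -160.59341221  103.50653684] [-9.170e-02  9.958e-01  0.000e+00  2.000e-04] [ 0.007 -0.015 -0.006 -0.007 -0.003  0.003  0.002]
3.05 [ 459.8679071  -160.76263332  103.82454299] [-9.150e-02  9.958e-01 -1.000e-04  5.000e-04] [ 0.005 -0.009 -0.002 -0.004  0.    -0.    -0.   ]
3.1 [ 459.96521289 -160.87500444  103.97055513] [-9.150e-02  9.958e-01 -2.000e-04  7.000e-04] [ 0.003 -0.003  0.     0.001  0.001 -0.002  0.001]
[ 455.08180683 -178.76343142  108.57504596] [3.9 3.4]
[ 459.83534199 -161.02528193  103.90532919]
```

View pics/wrist2.png

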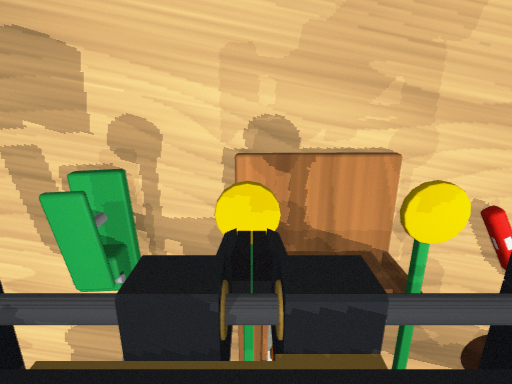

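```bash
python3 - <<'E'
from bench import state, viewer
from h import *
from scipy.spatial.transform import Rotation as Ro
s=state(); w=viewer.read_camera('wrist')
R=Ro.from_quat(s['tcp_rot']).as_matrix();T=w['T_tool_cam']
hsv=cv2.cvtColor(w['frame'],cv2.COLOR_BGR2HSV);m=cv2.inRange(hsv,(22,150,90),(34,255,255))
cs=[c for c in cv2.findContours(m,0,cv2.CHAIN_APPROX_NONE)[0] if cv2.contourArea(c)>500]
for c in cs:
    x,y,ww,hh=cv2.boundingRect(c); pc=c[:,0,:].astype(float)
    if x<300: pc=pc[pc[:,1]<228]
    el=cv2.fitEllipse(pc.astype(np.float32)); print(x,y,ww,hh,el)
    r=R@T[:3,:3]@(np.linalg.inv(w['intrinsics'])@np.r_[el[0],1]);o=R@T[:3,3]+s['tcp_pos']
    p=o+r*(90-o[2])/r[2];print(p.round(1),'tool shift',(R.T@(p-s['tcp_pos'])).round(1))
for n in('side','scene'):
    c=viewer.read_camera(n)
    f=c['frame'].copy()
    q=[proj(c,s['tcp_pos']+R@np.array(a)) for a in((9,17,0),(9,-17,0),(-9,17,0),(-9,-17,0),(0,0,0))]
    print(n,np.round(q,1).tolist())
    u,v=q[-1].astype(int); z=f[v-45:v+35,u-50:u+50]; z=cv2.resize(z,None,fx=7,fy=7,interpolation=cv2.INTER_NEAREST)
    for p in q: cv2.circle(z,(int((p[0]-u+50.5)*7),int((p[1]-v+45.5)*7)),3,(255,0,255),-1)
    cv2.imwrite(f'pics/{n}3.png',z)
E
```

```text
214 181 67 63 ((247.1513671875, 213.33258056640625), (64.0035629272461, 64.73604583740234), 99.24683380126953)
[ 458.8 -165.1   90. ] tool shift [ 1.8 -3.8 13.9]
400 180 71 65 ((435.11566162109375, 211.85145568847656), (61.209442138671875, 71.14366912841797), 70.50625610351562)
[434.9 -42.4  90. ] tool shift [  2.9 121.2  13.8]
side [[211.7, 259.5], [217.5, 271.0], [219.3, 256.6], [225.3, 268.0], [218.4, 263.7]]
scene [[256.1, 115.6], [246.2, 110.4], [251.5, 118.9], [241.6, 113.6], [248.8, 114.6]]
```

View pics/side3.png

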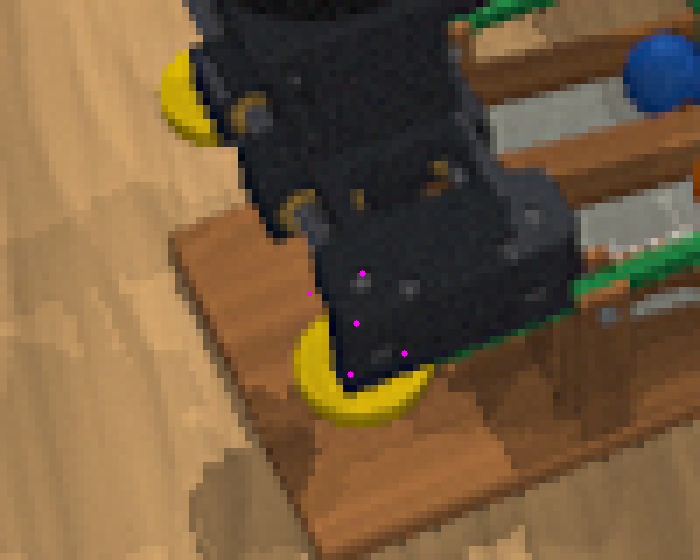

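View pics/scene3.png

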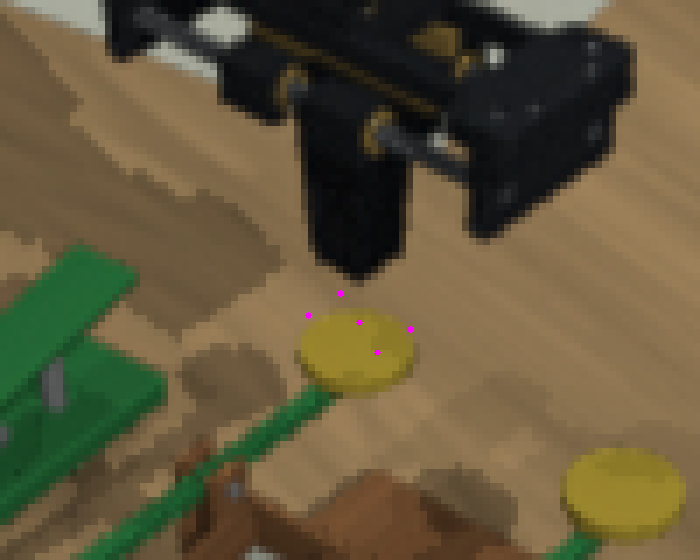

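```bash
python3 - <<'E'
from bench import state, viewer
from h import *
from scipy.spatial.transform import Rotation as Ro
s=state(); w=viewer.read_camera('wrist'); Ti=np.linalg.inv(w['T_tool_cam'])
R=Ro.from_quat(s['tcp_rot']).as_matrix()
for p in((0,0,0),(9,17,0),(9,-17,0),(-9,17,0),(0,0,-20),(9,17,-20),(9,17,-40)):
    q=w['intrinsics']@(Ti@np.r_[p,1])[:3]; print(p,(q[:2]/q[2]).round(1))
for n in('side','scene'):
    c=viewer.read_camera(n)
    print(n,[(p,proj(c,s['tcp_pos']+R@np.array(p)).round(1).tolist()) for p in((37,93,-64),(37,-93,-64),(-37,93,-64),(-37,-93,-64),(0,0,-20),(0,0,-40))])
E
```

```text
(0, 0, 0) [253.  224.4]
(9, 17, 0) [280.7 210.9]
(9, -17, 0) [225.4 210.9]
(-9, 17, 0) [279.8 237.5]
(0, 0, -20) [253.3 238.9]
(9, 17, -20) [284.  224.2]
(9, 17, -40) [288.3 240.8]
side [((37, 93, -64), [184.7, 221.0]), ((37, -93, -64), [216.7, 286.4]), ((-37, 93, -64), [216.1, 210.3]), ((-37, -93, -64), [251.8, 272.3]), ((0, 0, -20), [217.7, 258.2]), ((0, 0, -40), [217.1, 252.4])]
scene [((37, 93, -64), [288.0, 101.0]), ((37, -93, -64), [231.1, 73.7]), ((-37, 93, -64), [268.3, 115.5]), ((-37, -93, -64), [210.9, 86.0]), ((0, 0, -20), [248.8, 108.2]), ((0, 0, -40), [248.6, 101.5])]
```

The wrist and scene views both show the shut fingertips ending about 20 mm behind the nominal TCP: row 230 where 211 was expected in the wrist view, and row 108 instead of about 117 in the scene. I'll centre on the paddle and lower in steps, going by force and pictures instead of the nominal height.

Call:
arm_command:
  plan:
    - [[1, -2, 0], 0]
    - [[2, -3, 3], 0]
    - [[2, -3, 6], 0]
    - [[2, -3, 9], 0]
    - [[2, -3, 12], 0]
    - [[2, -3, 15], 0]
    - [[2, -3, 18], 0]
    - [[2, -3, 18], 0]

```text
t: 4.35
tcp_pos: [457.8, -164.1, 84.9]
tcp_rot: [-0.092, 0.996, 0.0, -0.0]
ft_force: [0.4, -0.6, 0.2]
finger_gap: 0.5
```

```bash
cat > look.py <<'E'
import sys
from bench import state, viewer
from h import *
k=sys.argv[1]
s=state();print(s['t'],s['tcp_pos'].round(1),s['ft_force'].round(2))
ims=[]
for n,(x0,x1,y0,y1) in {'side':(190,330,190,330),'scene':(180,320,80,220)}.items():
    c=viewer.read_camera(n); ims.append(cv2.resize(c['frame'][y0:y1,x0:x1],(400,400),interpolation=cv2.INTER_CUBIC))
cv2.imwrite(f'pics/look{k}.png',np.hstack(ims))
E
python3 look.py 4
```

```text
4.35 [ 457.8 -164.1   84.9] [ 0.43 -0.59  0.19]
```

View pics/look4.png

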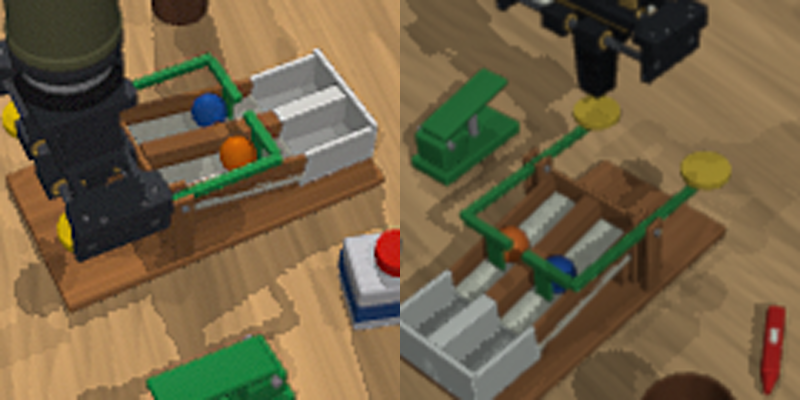

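There's no contact at TCP z = 85, and the scene view shows a small gap between the tip (598,92) and the paddle (598,110). So the tips really are short, and I'll keep going down.

Call:
arm_command:
  plan:
    - [[0, 0, 3], 0]
    - [[0, 0, 6], 0]
    - [[0, 0, 9], 0]
    - [[0, 0, 12], 0]
    - [[0, 0, 15], 0]
    - [[0, 0, 18], 0]
    - [[0, 0, 18], 0]

```text
t: 5.15
tcp_pos: [457.7, -164.1, 66.9]
tcp_rot: [-0.092, 0.996, 0.0, -0.0]
ft_force: [-0.4, 0.5, 0.9]
finger_gap: 0.4
```

```bash
python3 look.py 5
```

```text
5.15 [ 457.7 -164.1   66.9] [-0.36  0.52  0.86]
```

View pics/look5.png

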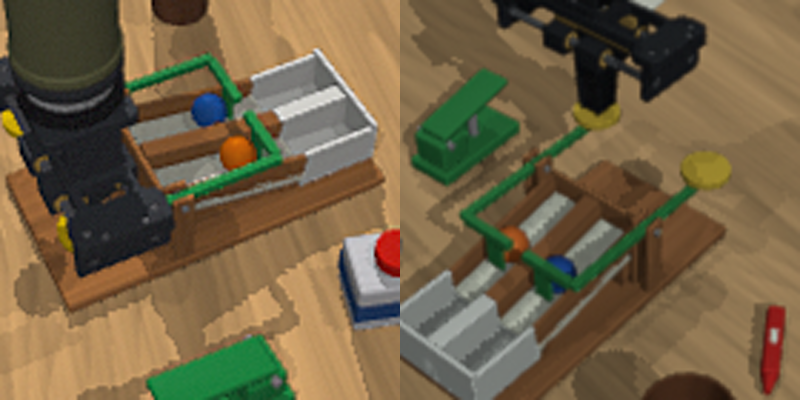

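The tip is now at or touching the paddle's middle (scene panel (597,112)). I'll press and hold.

Call:
arm_command:
  plan:
    - [[0, 0, 4], 0]
    - [[0, 0, 9], 0]
    - [[0, 0, 14], 0]
    - [[0, 0, 19], 0]
    - [[0, 0, 24], 0]
    - [[0, 0, 26], 0]
    - [[0, 0, 26], 0]
    - [[0, 0, 26], 0]
    - [[0, 0, 26], 0]
    - [[0, 0, 26], 0]

```text
t: 6.25
tcp_pos: [458.3, -164.3, 41.2]
tcp_rot: [-0.091, 0.996, -0.0, 0.0]
ft_force: [-1.0, -1.4, 5.1]
finger_gap: 0.6
```

```bash
python3 look.py 6
```

```text
6.25 [ 458.3 -164.3   41.2] [-0.98 -1.41  5.06]
```

View pics/look6.png

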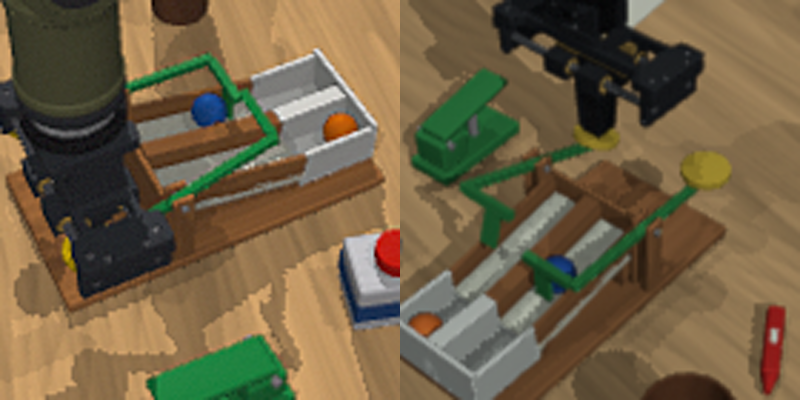

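The gate is up and the orange bead is in the well (side panel (340,128)). Blue is still in place. I'll hold briefly, then lift straight up.

Call:
arm_command:
  plan:
    - [[0, 0, 0], 0]
    - [[0, 0, 0], 0]
    - [[0, 0, 0], 0]
    - [[0, 0, 0], 0]
    - [[0, 0, -4], 0]
    - [[0, 0, -9], 0]
    - [[0, 0, -14], 0]
    - [[0, 0, -20], 0]
    - [[0, 0, -28], 0]
    - [[0, 0, -38], 0]

```text
t: 7.35
tcp_pos: [458.4, -163.7, 79.8]
tcp_rot: [-0.092, 0.996, 0.0, 0.0]
ft_force: [0.1, -0.1, 0.4]
finger_gap: 0.5
```

Call:
arm_command:
  plan:
    - [[0, 0, -15], 0]
    - [[0, 0, -35], 0]
    - [[0, 0, -60], 0]
    - [[0, 0, -85], 0]
    - [[0, 0, -105], 0]
    - [[0, 0, -120], 0]
    - [[0, 0, -125], 0]
    - [[0, 0, -125], 0]
    - [[0, 0, -125], 0]
    - [[0, 0, -125], 0]

```text
t: 8.35
tcp_pos: [457.4, -164.0, 203.5]
tcp_rot: [-0.092, 0.996, 0.0, -0.001]
ft_force: [0.7, -0.6, -0.6]
finger_gap: 0.6
```

```bash
python3 look.py 7; python3 - <<'E'
from h import *
from bench import viewer
for n,ob in(('side',[(272.5,240.8)]),('scene',[])):
    c=viewer.read_camera(n);o=pickle.load(open(n+'0.pkl','rb'))
    for k,lo,hi in(('yel',(22,150,110),(34,255,255)),('org',(5,200,130),(14,255,255)),('blue',(105,150,60),(130,255,255)),('red',(0,180,80),(4,255,255)),('green',(55,150,40),(85,255,255))):
        print(n,k,[b[:2] for b in blobs(c['frame'],lo,hi)])
E
```

```text
8.35 [ 457.4 -164.   203.5] [ 0.75 -0.58 -0.61]
side yel [(103, [103.7, 115.5]), (220, [199.2, 230.5]), (280, [219.4, 269.4])]
side org [(65, [308.7, 233.6])]
side blue [(15, [268.7, 92.7]), (101, [107.0, 119.9]), (103, [262.6, 227.9]), (120, [329.8, 297.9])]
side red [(158, [256.6, 104.8]), (16, [199.5, 218.6]), (209, [329.0, 278.3])]
side green [(80, [99.8, 112.5]), (118, [263.9, 217.0]), (305, [264.7, 251.0]), (1361, [264.3, 329.2])]
scene yel [(100, [246.5, 73.1]), (151, [248.6, 118.6]), (53, [83.8, 119.4]), (180, [286.9, 138.8])]
scene org [(30, [76.8, 103.4]), (33, [188.4, 192.9])]
scene blue [(35, [94.3, 101.8]), (128, [165.2, 167.8]), (27, [236.5, 172.0])]
scene red [(39, [68.5, 116.1]), (141, [158.5, 150.5]), (141, [309.8, 201.9])]
scene green [(689, [201.4, 125.4]), (30, [237.5, 129.3]), (166, [212.8, 155.9]), (255, [246.1, 169.9])]
```

View pics/look7.png

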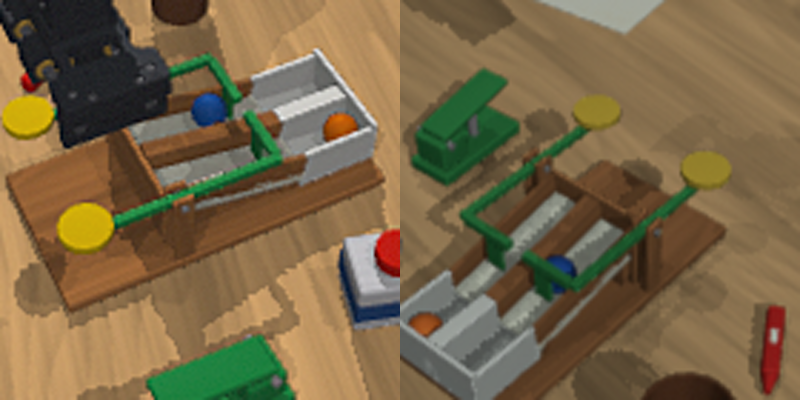

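Both paddles are back at their starting pixels and the gates are closed. Orange lies in the well (side (309,234)), and blue and the visible bystanders haven't moved. Handing in.

```bash
python3 - <<'E'
from bench import arm
print(arm.finish_job())
E
```

```text
the job is handed in; nothing more can be done
None
```

I pressed the right paddle, on the orange bead's side, with the shut fingers and held it down until the orange bead had rolled into the white well. I then let the lever come back up, lifted about 110 mm clear of the paddle, and handed the job in at about 8.5 s of the 32 s allowed.

**Last checks:**
- **Levers:** both paddles were back within 0.5 px of where they started, and both gates were closed.
- **Beads:** orange lay in the right well, and blue was within 0.1 px of its start. I didn't triangulate orange's final position or measure its speed; I judged both from the pictures.
- **Bystanders:** the hole punch, tin box and crayon matched their starting positions within about 0.1 px. For the crayon I used the scene view, because the arm partly hid it in the side view. The pencil cup I only judged by eye.
- **Force:** the wrist force was 5 N at full press and about zero after release.

**What disagreed:** the shut fingertips ended about 20 mm short of the nominal TCP. The wrist and scene views both showed this, and contact came at a TCP height of about 67 mm instead of 90 mm. I therefore set the press depth by contact force and the pictures. The wrist and two-view estimates of the paddle's position differed by 1 to 3 mm.

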